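Plug in the frame tracer's calibration gauge and start it

ROBOT

A 6-joint arm with a two-finger parallel gripper is mounted at the origin on the work surface. World frame = base frame: x ahead of the robot, y to its left, z up, the work surface at z = 0. Lengths are in mm, angles in degrees, forces in N, time in s.
With the tool pointing down it reaches from about 350 to 725 mm from the base axis. Payload 6 kg.
Tool frame: the origin (TCP) lies between the finger pads; the fingertips stand 14 mm ahead of it and the grasp point (between the pads) lies 5 mm behind it; z points along the fingers, x is the direction in which the jaws open and shut, and the axes are right-handed (so a half turn about z gives the same grasp; the last joint's range is limited). The gripper opens to 85 mm and grips with 20 to 120 N. Pads are 22 mm wide; open, the fingers measure 114 mm over their backs; the gripper's body (76 mm by 85 mm) begins 54 mm behind the grasp point. The pads swing forward as they close: fully open they stand 13 mm farther back than shut.
Start: joints at [85.296, 2.303, 4.859, 0, -92.561, -19.12], TCP at [242.325, 548.866, 245.261] pointing down, gripper open.
Joint ranges: [-146.85, 146.85], [-73.84, 115.35], [-62.03, 85.46], [-188.31, 113.3], [-161.28, -10.13], [-171.36, 171.36]. Speed limits (degrees/s): [147.25, 147.25, 172.46, 180, 180, 180].

INTERFACE

Orientations are given as a 3x3 rotation matrix whose columns are the frame's x, y, z axes.
In Python, from station import bot, vision gives the robot as it stands.
- The arm moves only by the tool jog_arm, never from a script. Its argument "moves" is a list that holds one entry, the list of rows, each a list of 4 numbers: the shift along the world's x, y, z scaled (see below), then the turn about the world's z scaled (see below). In form: [[[x, y, z, spin], ...]]. A call has 1 to 12 rows; each row shifts and turns the commanded pose from where the row before left it; what a row does not reach is not made up. The controller multiplies each number of a shift by 0.06 m and each number of a turn by 0.12 rad. A row lasts 1/8 s, in which the tool goes at most 62.5 mm and 10.7 degrees, less where a joint would pass 70% of its speed; a pose out of reach is approached as far as the arm can. A call with a number of a shift or a turn outside -1 to 1 is refused whole. A call with a gripper value outside its range is refused whole. "claw" is the opening, from 0 (shut) to 1 (fully open), set as the call begins (left out, the last holds). The fingers move at their own pace and stop on an object; "newtons" is the grip in N (left out, the last holds). Time passes only in rows, so rows that do not move let the fingers close. It gives the time, the measured TCP pose, the force and the opening at its end, in the units of the state.
- bot.get_state(): the state, without advancing time (a new reading comes with each control period).
- vision.read_camera(name): name is "scene" or "top"; returns the picture (400x640x3 uint8, red, green, blue); there is no depth.
- vision.camera_model(name): a dict with "K" (3x3 intrinsics, pixels), "world_from_camera" (4x4, takes a point from camera to world coordinates). Camera axes: x right, y down, z forward; pixel columns grow to the right and rows downward; lengths in mm; the calibration is good to about 2 mm. A picture is of the moment at which its call begins. camera_model takes no time and is no camera call.
- bot.close_job(): hands the job in, once; it reports no verdict.
The state is a dict: "t": time; "joint_pos": joint angles; "dq": joint speeds; "tau": joint torques, N m; "ee_pos": TCP position; "eef_rot": TCP orientation; "contact_force": force on the tool from outside, world axes, zero at the start; "wrist_torque": the same for the moment, N m; "opening": finger opening in mm.
Only numpy, scipy, OpenCV 4.12 (cv2) and the standard library are available. Lean on these libraries where they do the work, as an engineer would, in place of code of your own. Each camera call takes 0.05 s, during which the arm holds its last target. There are 200 camera calls.

TASK

Take the orange calibration plug from the wooden rack and push its steel pin straight into the blind hole of the frame tracer's sloped panel until the plug is fully home, its orange head sitting flat on the metal socket, and let go of it. Only then press the green start button all the way down and let it come up again, leaving the plug home. The pin fits the sharp-edged hole closely, so feel for the hole; leave the grey plug, the bottle and the pliers where they are.

Things in the scene. Friction and masses are not known exactly. Their poses are not given: they have to be found in the camera images.
- plug: Orange calibration plug (loose, about 0.09 kg): square plastic head 24 x 24 mm, 36 mm tall, on a plain steel pin 12 mm in diameter, 26 mm long. Origin at the centre of the pin's end; z up the plug: pin 0 to 26 mm, head 26 to 62 mm; x, y square to the head's flat sides. Starts upright in either rack hole, the pin 16 mm deep, the head's underside 10 mm above the rack.
- plug_shoulder (a point): Centre of the underside of the orange plug's head, where the pin begins, 26 mm up from the pin's end. It rests on the socket's face when the plug is home: grip the upper half of the head, so that the fingertips stay above it.
- grey_plug: A second plug of the same shape and size with a grey head, standing in the other hole of the rack, for another machine: a bystander. Origin and axes as for the orange plug.
- rack: Fixed wooden block 60 x 160 x 24 mm (x, y, z), origin at the centre of its underside, z up. Two round holes, 13.6 mm wide and 16 mm deep, at y = +45 and -45 mm. Either may hold the orange plug.
- panel: Fixed sloped front panel of the tracer, 190 mm up the slope by 210 mm wide. z is square out of the panel, 30 degrees from vertical, leaning towards the robot; x runs up the slope, away from the robot, y to its left. Origin on the panel's surface at the centre of a 60 mm square window that holds the socket; the panel reaches 95 mm to both sides in x, 60 mm to +y, 150 mm to -y.
- port (a point): Point 4 mm above the panel's origin along its z, in the plane of the socket's face. The socket is a rigid, fixed aluminium block 46 mm square with a flat face parallel to the panel. In its middle is a blind hole, 13 mm in diameter, 30 mm deep, along the panel's z, unchamfered. The block sits off centre: the hole is up to 3 mm from this point in the panel's x and up to 3 mm in its y, unmeasured.
- tracer: The fixed machine below the panel: a white wedge about 220 mm deep (x) and 210 mm wide, 148 mm high at the back and 50 mm at the front. Origin on the table below the middle of the sloped panel, x away from the robot, z up; it reaches 86 mm to -x and 138 mm to +x; the panel's origin lies at (0, 45, 100) mm in it.
- start (a joint): Travel of the green start button: 0 when up, 0.006 m when fully down. A spring returns it; it starts to give at about 1.5 N and 5 N hold it fully down.
- start_top (a point): The centre of the green button's top (28 mm across, in a grey ring 44 mm across and 12 mm high), 95 mm to -y of the panel's origin and 22 mm above the panel. It is pressed along the panel's -z direction.
- cleaner: Small upright bottle of lens cleaner with a blue cap, 42 mm in diameter and 120 mm tall, origin at the centre of its base: a bystander.
- pliers: Pliers with blue handles lying flat, 140 mm long and about 64 mm wide over the handles, 12 mm thick, origin on the table below the pivot, jaws to +x: a bystander.
Not all that is in view belongs to the job. Of the things that look like the plug, the middle-sized one is meant.

How it is judged:
By the outcome, as a careful person would: the job done as asked, in the order asked, and still so for the second after the job is handed in, with the robot touching nothing.
It also fails if it takes over 58 s, if anything falls off the work surface, if the arm or the gripper's body presses on something with over 40 N, if the wrist force passes 120 N, or if a joint passes its speed limit or range.

## Working session

There is one attempt and no reset: what is moved stays moved. The work goes in short steps, Python scripts to look and compute and a tool call to move; the robot and the scene stay as the last step left them, time stands still between calls to the robot, and variables do not carry over. Pictures are saved under pics/ and viewed, about 8 in all and at most 12, crops included, and the job is handed in when it is done.

Besides the shell and the picture viewer there is one more tool, called after ">>>" as name(argument=value, ...) on one line, values as JSON. jog_arm: Moves the arm, as the interface text tells. Its arguments: {"type":"object","properties":{"moves":{"type":"array","items":{"type":"array","items":{"type":"array","items":{"type":"number","minimum":-1,"maximum":1}}}},"claw":{"type":"number"},"newtons":{"type":"number"}},"required":["moves"]}

```bash
mkdir -p pics; ls
cat > h.py <<'E'
import numpy as np,cv2
from station import bot,vision
def save(cam,fn,crop=None,s=1):
    im=vision.read_camera(cam)[:,:,::-1].copy()
    cv2.imwrite('pics/full_'+fn,im)
    if crop: x0,y0,x1,y1=crop; im=im[y0:y1,x0:x1]
    cv2.imwrite('pics/'+fn,cv2.resize(im,None,fx=s,fy=s,interpolation=cv2.INTER_CUBIC))
def proj(cam,P):
    m=vision.camera_model(cam);T=np.linalg.inv(m['world_from_camera']);P=np.atleast_2d(P)
    q=(T[:3,:3]@P.T).T+T[:3,3];q=(np.array(m['K'])@q.T).T
    return q[:,:2]/q[:,2:]
def ray(cam,uv,z):
    m=vision.camera_model(cam);T=np.array(m['world_from_camera'])
    d=T[:3,:3]@np.linalg.inv(m['K'])@np.array([uv[0],uv[1],1.]);o=T[:3,3]
    return o+d*(z-o[2])/d[2]
def tri(uvs):
    A=np.zeros((3,3));b=np.zeros(3)
    for cam,uv in uvs:
        m=vision.camera_model(cam);T=np.array(m['world_from_camera'])
        d=T[:3,:3]@np.linalg.inv(m['K'])@np.array([uv[0],uv[1],1.]);d/=np.linalg.norm(d)
        Q=np.eye(3)-np.outer(d,d);A+=Q;b+=Q@T[:3,3]
    return np.linalg.solve(A,b)
E
python3 - <<'E'
from h import *
np.set_printoptions(precision=2,suppress=True)
s=bot.get_state()
for k in s: print(k,np.array(s[k]))
for c in('scene','top'):
    print(c,np.array(vision.camera_model(c)['world_from_camera']),np.array(vision.camera_model(c)['K'])[0]);save(c,c+'0.png')
E
```

```text
pics
t 0.0
joint_pos [ 85.3    2.34   4.8   -0.03 -92.56 -19.12]
dq [-0.07 -0.08 -0.02  0.   -0.03 -0.01]
tau [ -0.   -36.82  34.74   6.93  -0.01   0.  ]
ee_pos [242.14 548.62 244.29]
eef_rot [[-0.4  -0.91 -0.  ]
 [-0.91  0.4  -0.  ]
 [ 0.   -0.   -1.  ]]
contact_force [-0.4   1.04 -0.51]
wrist_torque [ 0.01 -0.1  -0.02]
opening 85.08583316050138
scene [[ -0.84   0.46  -0.3  809.51]
 [  0.54   0.69  -0.48 323.14]
 [ -0.01  -0.57  -0.82 780.9 ]
 [  0.     0.     0.     1.  ]] [364.45   0.   322.22]
top [[  -0.01   -0.99    0.15  375.87]
 [  -1.      0.01   -0.    -85.06]
 [   0.     -0.15   -0.99 1242.2 ]
 [   0.      0.      0.      1.  ]] [506.05   0.   322.06]
```

View pics/scene0.png

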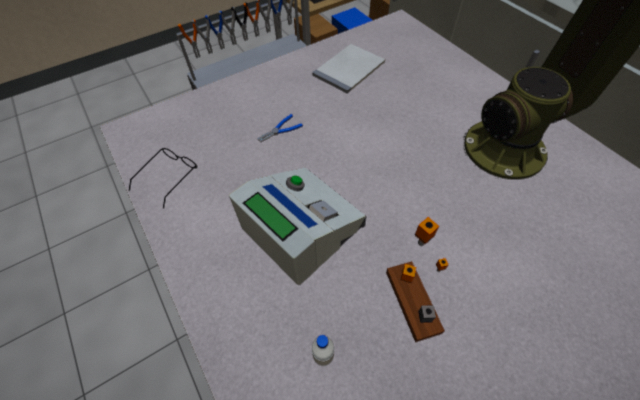

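View pics/top0.png

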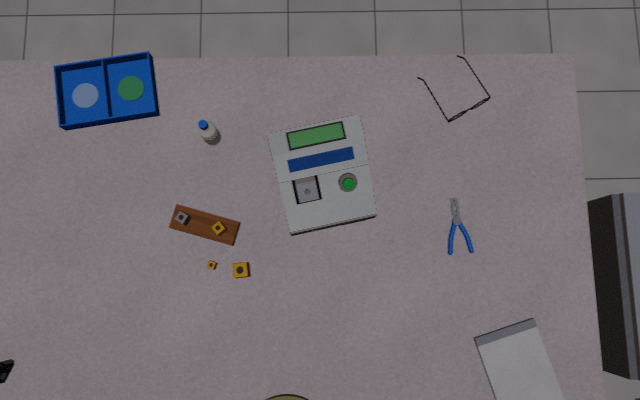

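Orange candidates (top view): one in the rack at (218,228), a small cube at (212,265), a large one at (240,270). The grey plug is at (181,217). The plug in the rack is the middle-sized one, so I choose that. Close crops next, to check it and for measuring.

Run:
```python
import cv2,numpy as np
t=cv2.imread('pics/full_top0.png');s=cv2.imread('pics/full_scene0.png')
r=lambda im,x,y,w,h,f:cv2.resize(im[y:y+h,x:x+w],None,fx=f,fy=f,interpolation=cv2.INTER_CUBIC)
# left: rack ; right: tracer   (top cam x5)
cv2.imwrite('pics/c1.png',np.hstack([r(t,165,195,80,85,5),r(s,380,210,80,85,5)][:2]))
cv2.imwrite('pics/c2.png',np.hstack([r(t,264,115,120,120,3.3),r(s,225,160,145,120,3.3)[:, :]]) if 0 else r(t,264,112,120,124,4.8))
cv2.imwrite('pics/c3.png',r(s,225,160,150,125,4.8))
```

```text
(no output)
```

View pics/c1.png

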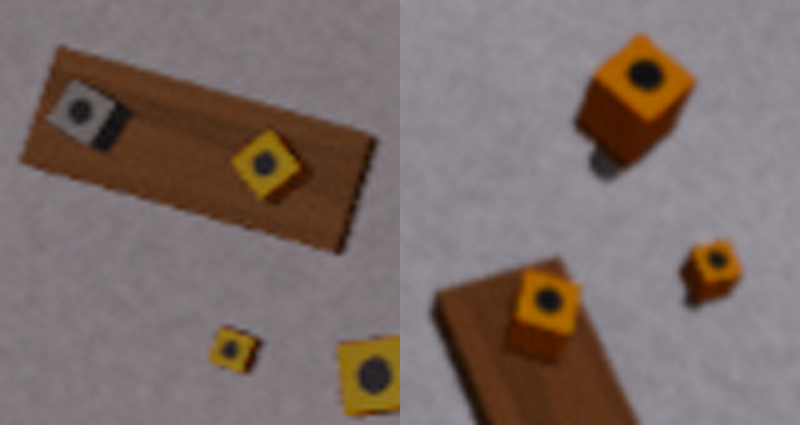

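View pics/c2.png

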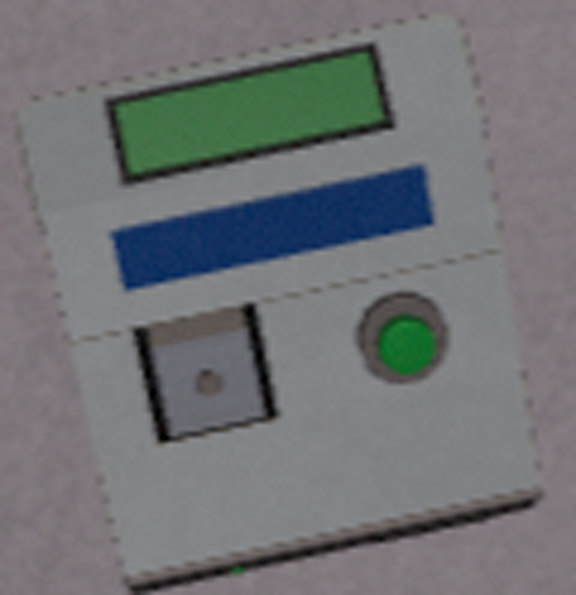

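View pics/c3.png

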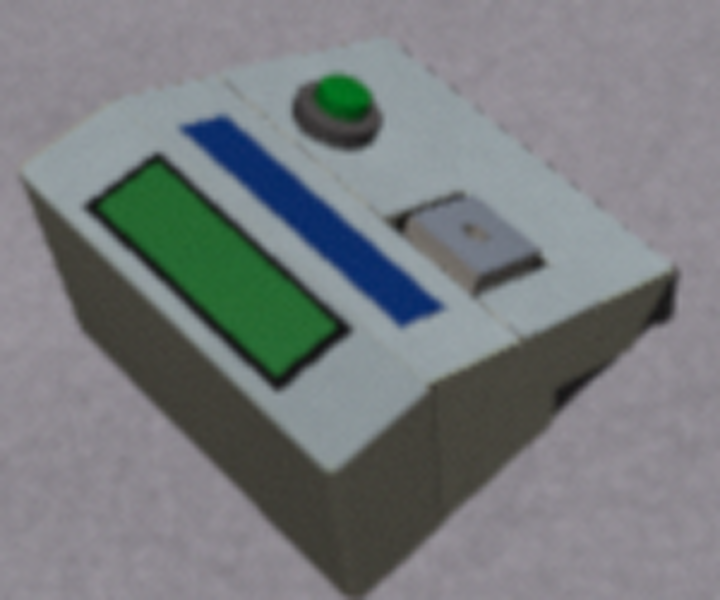

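Run:
```python
from h import *
from scipy.optimize import least_squares
np.set_printoptions(precision=1,suppress=True)
C2=lambda x,y:(x/4.8+264,y/4.8+112);C3=lambda x,y:(x/4.8+225,y/4.8+160)
A=lambda x,y:(x/5+165,y/5+195);B=lambda x,y:((x-400)/5+380,y/5+210)
c,s=np.cos(np.pi/6),.5
pan=lambda x,y,z:np.array([x*c-z*s,45+y,100+x*s+z*c])
obs=[('top',C2(130,578),pan(-95,60,0)),('top',C2(542,492),pan(-95,-150,0)),('top',C2(20,100),[138,105,148]),('top',C2(455,15),[138,-105,148]),
('top',C2(408,346),pan(0,-95,22)),('scene',C3(344,92),pan(0,-95,22)),('scene',C3(330,472),[138,105,148]),('scene',C3(25,175),[138,-105,148]),('scene',C3(678,268),pan(-95,60,0))]
def R(p): a=p[2];return np.array([[np.cos(a),-np.sin(a),0],[np.sin(a),np.cos(a),0],[0,0,1]])
def W(p,P): return R(p)@np.array(P)+[p[0],p[1],0]
def f(p): return np.concatenate([proj(cm,W(p,P))[0]-uv for cm,uv,P in obs])
r=least_squares(f,[450,-80,0.2],x_scale=[100,100,1],loss='soft_l1');p=r.x
print('tracer',p,np.degrees(p[2]));print(f(p).reshape(-1,2))
Rp=R(p)@np.array([[c,0,-s],[0,1,0],[s,0,c]]);o=W(p,pan(0,0,0))
port=W(p,pan(0,0,4));print('port',port,'start',W(p,pan(0,-95,22)))
h=tri([('top',C2(208,382)),('scene',C3(476,233))]);print('hole tri',h,'in panel',Rp.T@(h-o))
for cm,uv in(('top',C2(208,382)),('scene',C3(476,233))):
    n=Rp[:,2];a,b=ray(cm,uv,0),ray(cm,uv,200);h=a+(b-a)*(n@(port-a))/(n@(b-a));print(cm,h,Rp.T@(h-o))
print('button',tri([('top',C2(408,346)),('scene',C3(344,92))]))
rc=np.array([ray('top',A(*q),24) for q in[(60,45),(375,135),(340,252),(20,162)]])
print('rack',rc[:,:2],rc.mean(0))
print('plug top',tri([('top',A(264,163)),('scene',B(548,300))]),ray('top',A(264,163),70),ray('scene',B(548,300),70))
hc=np.array([ray('top',A(*q),70) for q in[(270,130),(305,165),(268,202),(230,163)]]);print(hc[:,:2])
e=np.diff(np.vstack([hc,hc[:1]]),axis=0);print('edges',np.degrees(np.arctan2(e[:,1],e[:,0])),np.linalg.norm(e,axis=1))
print('grey',ray('top',A(80,110),70))
np.savez('geo.npz',p=p,Rp=Rp,o=o)
```

```text
tracer [585.4 -98.3   0.2] 11.644622751913964
[[-1.8  0.8]
 [-0.9 -0.4]
 [-1.9  0.4]
 [-0.9 -1.4]
 [-0.8  0.9]
 [ 0.1 -1.8]
 [-1.1 -1.4]
 [-3.1 -2.7]
 [-0.8 -1.5]]
port [574.4 -54.6 103.5] start [ 584.7 -149.5  119.1]
hole tri [573.1 -55.5  98.4] in panel [-3.8 -0.6  0.4]
top [573.7 -56.8 102.8] [-1.2 -2.   4. ]
scene [573.5 -51.4 103.3] [-0.2  3.3  4. ]
button [ 586.7 -150.8  112.8]
rack [[561.1 262.3]
 [515.  108.7]
 [458.7 125. ]
 [504.3 280. ]] [509.8 194.   24. ]
plug top [496.8 154.7  67. ] [497.4 152.9  70. ] [497.1 156.5  70. ]
[[512.8 150.3]
 [496.2 133.8]
 [479.2 150.7]
 [497.6 168.7]]
edges [-135.1  135.1   44.3  -50.4] [23.4 24.  25.7 23.8]
grey [523.4 239.   70. ]
```

>>> jog_arm(moves=[[[0.354,-0.548,-0.139,1],[0.354,-0.548,-0.139,1],[0.354,-0.548,-0.139,1],[0.354,-0.548,-0.139,1],[0.354,-0.548,-0.139,1],[0.354,-0.548,-0.139,1],[0.354,-0.548,-0.139,1],[0.354,-0.548,-0.139,1],[0.354,-0.548,-0.139,1],[0.354,-0.548,-0.139,1],[0.354,-0.548,-0.139,0],[0.354,-0.548,-0.139,0]]], claw=1, newtons=40)

```text
t: 1.6
ee_pos: [497.6, 153.1, 144.6]
eef_rot: [[0.706, -0.708, -0.0], [-0.708, -0.706, -0.0], [-0.0, 0.0, -1.0]]
contact_force: [0.4, 0.4, -0.5]
opening: 85.5
```

>>> jog_arm(moves=[[[0,0.023,-0.5,0],[0,0,-0.5,0],[0,0,-0.4,0],[0,0,-0.1,0],[0,0,0,0]]])

```text
t: 2.22
ee_pos: [497.3, 155.7, 55.5]
eef_rot: [[0.706, -0.708, 0.0], [-0.708, -0.706, -0.0], [0.0, 0.0, -1.0]]
contact_force: [-0.6, -0.1, 0.7]
opening: 85.5
```

>>> jog_arm(moves=[[[0,0,0,0],[0,0,0,0],[0,0,0,0],[0,0,0,0],[0,0,0,0],[0,0,0,0],[0,0,0,0],[0,0,0,0]]], claw=0, newtons=40)

```text
t: 3.22
ee_pos: [497.6, 155.6, 55.7]
eef_rot: [[0.706, -0.708, 0.001], [-0.708, -0.706, -0.0], [0.001, -0.001, -1.0]]
contact_force: [3.6, -2.7, 4.0]
opening: 23.5
```

>>> jog_arm(moves=[[[0,0,0.1,0],[0,0,0.1,0],[0,0,0,0],[0,0,0,0]]])

```text
t: 3.72
ee_pos: [497.2, 155.6, 67.0]
eef_rot: [[0.706, -0.708, -0.0], [-0.708, -0.706, -0.0], [0.0, 0.0, -1.0]]
contact_force: [3.3, -3.2, 0.7]
opening: 23.3
```

Run:
```python
from h import *
save('scene','s1.png',(370,190,480,290),4);save('top','t1.png',(165,180,275,280),4)
a=cv2.imread('pics/s1.png');b=cv2.imread('pics/t1.png');cv2.imwrite('pics/v1.png',cv2.resize(np.hstack([a,b]),None,fx=.9,fy=.9))
```

```text
(no output)
```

View pics/v1.png

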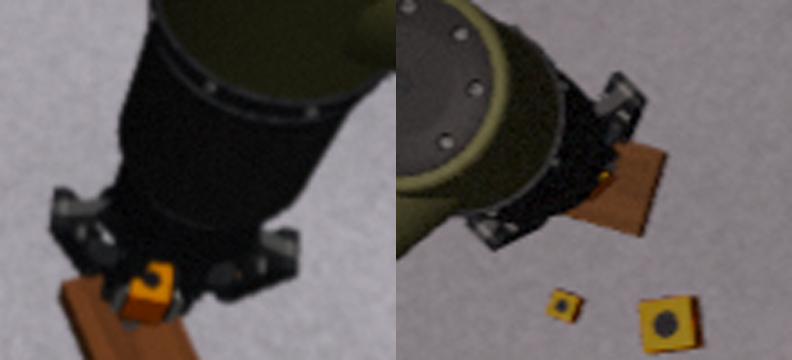

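>>> jog_arm(moves=[[[-0.046,-0.046,0.005,0],[-0.037,-0.037,0.001,0],[-0.037,-0.037,-0.002,0],[-0.037,-0.037,-0.006,0],[0,0,0,0]]], newtons=20)

```text
t: 4.45
ee_pos: [489.7, 147.2, 67.9]
eef_rot: [[0.706, -0.708, 0.005], [-0.708, -0.706, 0.003], [0.002, -0.006, -1.0]]
contact_force: [10.0, -0.4, -1.4]
opening: 23.5
```

>>> jog_arm(moves=[[[-0.037,-0.037,-0.008,0],[-0.037,-0.037,-0.013,0],[-0.037,-0.037,-0.015,0],[-0.037,-0.037,-0.019,0],[-0.018,-0.018,-0.01,0],[0,0,0,0]]])

```text
t: 5.2
ee_pos: [480.3, 137.8, 65.2]
eef_rot: [[0.706, -0.708, 0.007], [-0.708, -0.706, 0.004], [0.002, -0.008, -1.0]]
contact_force: [9.7, 0.4, 1.6]
opening: 23.6
```

Run:
```python
from h import *
print(bot.get_state()['contact_force'])
save('scene','s2.png',(385,225,445,295),8)
```

```text
[9.70793415 0.43077272 1.6349045 ]
```

View pics/s2.png

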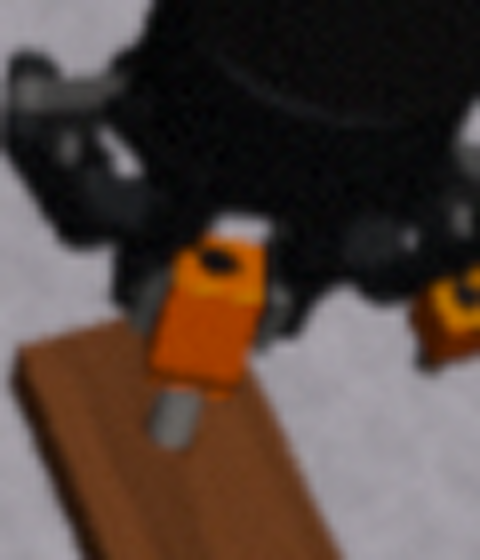

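```bash
cat > tilt.py <<'E'
from h import *
from scipy.optimize import least_squares
def fit(pts,uv,cam='scene',sig=4):
    s=bot.get_state();Rt=np.array(s['eef_rot']);tcp=np.array(s['ee_pos'])
    j=Rt[:,0].copy();j[2]=0;j/=np.linalg.norm(j);d=np.cross(j,[0,0,-1.])*-1  # top leans to -d
    d=np.array([-j[1],j[0],0.])
    def P(q):
        th=q[0];z=-np.sin(th)*d+np.cos(th)*np.array([0,0,1.]);x=np.cos(th)*d+np.sin(th)*np.array([0,0,1.])
        g=tcp+[0,0,5]+q[1:4]
        return g+np.array([a*x+b*j+(c-52.5)*z for a,b,c in pts])
    f=lambda q:np.concatenate([((proj(cam,P(q))-uv)/.6).ravel(),q[1:4]/sig])
    r=least_squares(f,[.5,0,0,0],x_scale=[.1,1,1,1]);q=r.x
    print('tilt',np.degrees(q[0]),'off',q[1:].round(1),'sd',np.degrees(np.sqrt(np.linalg.inv(r.jac.T@r.jac)[0,0])))
    print((proj(cam,P(q))-uv).round(1).tolist())
E
python3 - <<'E'
from tilt import *
px=lambda l:np.array(l)/8.+[385,225]
# +d face visible: j=(.7,-.7) is towards image ?
uv=px([(219,262),(150,375),(240,388),(172,293),(262,305),(173,430)])
for sg in(1,-1):fit([(0,0,62),(12,-12*sg,26),(12,12*sg,26),(12,-12*sg,62),(12,12*sg,62),(4,0,2)],uv)
E
```

```text
tilt 17.949704109198436 off [ -6.1   1.7 -13.8] sd 1.6964472646456144
[[-0.0, 0.2], [10.7, 2.5], [-11.6, -1.2], [11.5, 1.4], [-11.2, -2.2], [0.2, -1.0]]
tilt 17.741365752647983 off [-0.7  4.8 -1.4] sd 1.6638826689930741
[[0.0, 0.0], [-0.5, 0.5], [-0.4, 1.0], [0.0, -0.7], [0.4, -0.1], [0.2, -0.9]]
```

Run:
```python
from h import *
np.set_printoptions(precision=1,suppress=True)
P=[497.2,155.6,81.5]
print('pre: pred',proj('scene',P),'obs',152/3.6+370,280/3.6+190, 'ray',ray('scene',(152/3.6+370,280/3.6+190),81.5))
uv=np.array([219,262])/8.+[385,225]
s=bot.get_state();tcp=np.array(s['ee_pos']);g=tcp+[0,0,5]
d=np.array([.707,.707,0])
for th in(18,22,26,30,34):
    t=np.radians(th);z=-np.sin(t)*d+np.cos(t)*np.array([0,0,1]);
    print(th,'dot px in crop',(proj('scene',g+9.5*z)[0]-[385,225])*8,'pinEnd',(proj('scene',g-52.5*z)[0]-[385,225])*8,'shoulder',(proj('scene',g-26.5*z)[0]-[385,225])*8)
print('hole rim px',(proj('scene',[[497,154.5,24]])-[385,225])*8)
# auto: orange mask dims
```

```text
pre: pred [[410.3 267.4]] obs 412.22222222222223 267.77777777777777 ray [494.4 158.4  81.5]
18 dot px in crop [206.3 247.4] pinEnd [161.5 403.2] shoulder [179.8 339.7]
22 dot px in crop [206.3 245.6] pinEnd [161.3 412.9] shoulder [179.7 344.6]
26 dot px in crop [206.3 244. ] pinEnd [161.2 422. ] shoulder [179.7 349.1]
30 dot px in crop [206.2 242.6] pinEnd [161.3 430.6] shoulder [179.8 353.3]
34 dot px in crop [206.1 241.3] pinEnd [161.6 438.4] shoulder [179.9 357.1]
hole rim px [[161.6 422.7]]
```

>>> jog_arm(moves=[[[-0.034,-0.034,-0.008,0],[-0.034,-0.034,-0.012,0],[-0.034,-0.034,-0.012,0],[0,0,0,0]]])

```text
t: 5.75
ee_pos: [473.8, 131.6, 62.9]
eef_rot: [[0.706, -0.708, 0.006], [-0.708, -0.706, 0.004], [0.002, -0.007, -1.0]]
contact_force: [8.7, 0.2, 0.4]
opening: 23.1
```

Run:
```python
from h import *
save('scene','s3.png',(380,225,440,295),8)
```

```text
(no output)
```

View pics/s3.png

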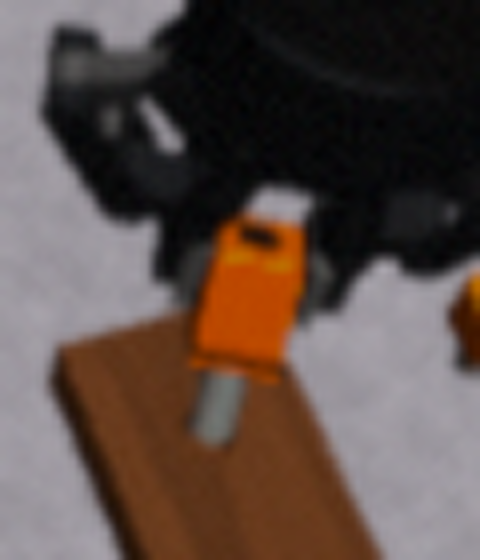

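Run:
```python
from tilt import *
px=lambda l:np.array(l)/8.+[380,225]-[1.9,.4]
pts=[(0,0,62),(12,-12,26),(12,12,26),(12,-12,62),(12,12,62)]
pts=[(a,-b,c) for a,b,c in pts]
pts=[(0,0,62),(12,12,26),(12,-12,26),(12,12,62),(12,-12,62),(5,0,2)]
uv=px([(262,236),(190,363),(279,381),(208,260),(302,270),(213,437)])
fit(pts,uv,sig=4);fit(pts[:5],uv[:5]);fit(pts,uv,sig=1.5)
import json
s=bot.get_state();print(s['wrist_torque'])
```

```text
tilt 31.268858514919103 off [ 3.7  2.6 -2.4] sd 2.1497835865357273
[[-0.6, 0.3], [-0.4, 0.4], [-0.2, 0.3], [0.6, -0.8], [0.4, 0.1], [0.2, -0.6]]
tilt 26.828318301114066 off [ 3.3  2.4 -2. ] sd 3.2005173222533743
[[-0.5, 0.2], [-0.3, -0.1], [-0.2, -0.2], [0.6, -0.5], [0.4, 0.4]]
tilt 31.157519629347608 off [ 3.4  2.4 -2.1] sd 2.1204738378778485
[[-0.5, 0.0], [-0.3, 0.2], [-0.1, 0.1], [0.7, -1.0], [0.5, -0.1], [0.3, -0.8]]
[ 0.11657913 -3.28552227 -0.122685  ]
```

>>> jog_arm(moves=[[[0,0,0,0],[-0.03,-0.03,0.072,0],[-0.03,-0.03,0.072,0],[0,0,0.4,0],[0,0,0.7,-0.84],[0,0,0.5,-1],[0,0,0,-1],[0,0,0,-1],[0,0,0,-1],[0,0,0,0]]], newtons=60)

```text
t: 7.05
ee_pos: [467.3, 126.7, 165.1]
eef_rot: [[0.203, -0.979, -0.002], [-0.979, -0.203, -0.0], [-0.0, 0.002, -1.0]]
contact_force: [-0.0, 0.1, -1.2]
opening: 22.9
```

Run:
```python
from h import *
np.set_printoptions(precision=2,suppress=True)
g=np.load('geo.npz');Rp,o=g['Rp'],g['o'];print(Rp)
print('bias top',proj('top',[497.4,155.6,70])[0]-[217.8,227.6])
n=Rp[:,2]
for dz in(0,-4):
  port=o+4*n+[0,0,dz]
  for cm,uv in(('top',np.array([307.3,191.6])+proj('top',[497.4,155.6,70])[0]-[217.8,227.6]),('scene',np.array([324.2-1.9,208.5-.4]))):
    a,b=ray(cm,uv,0),ray(cm,uv,200);print(cm,a+(b-a)*(n@(port-a))/(n@(b-a)))
```

```text
[[ 0.85 -0.2  -0.49]
 [ 0.17  0.98 -0.1 ]
 [ 0.5   0.    0.87]]
bias top [-1.18  0.  ]
top [573.68 -54.08 103.14]
scene [576.88 -53.77 104.98]
top [574.31 -53.98  99.5 ]
scene [575.02 -56.78  99.58]
```

>>> jog_arm(moves=[[[0.2,-0.523,0.05,0],[0.2,-0.523,0.03,0],[0.2,-0.523,0,0],[0.2,-0.523,0,0],[0.2,-0.523,0,0],[0.18,-0.523,0,0],[0,0,0,0],[0,0,0,0]]])

```text
t: 8.05
ee_pos: [538.5, -61.4, 170.2]
eef_rot: [[0.203, -0.979, -0.001], [-0.979, -0.203, 0.0], [-0.001, 0.001, -1.0]]
contact_force: [0.9, 0.6, -0.6]
opening: 23.1
```

Run:
```python
from h import *
save('scene','s4.png',(285,155,365,230),8)
```

```text
(no output)
```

View pics/s4.png

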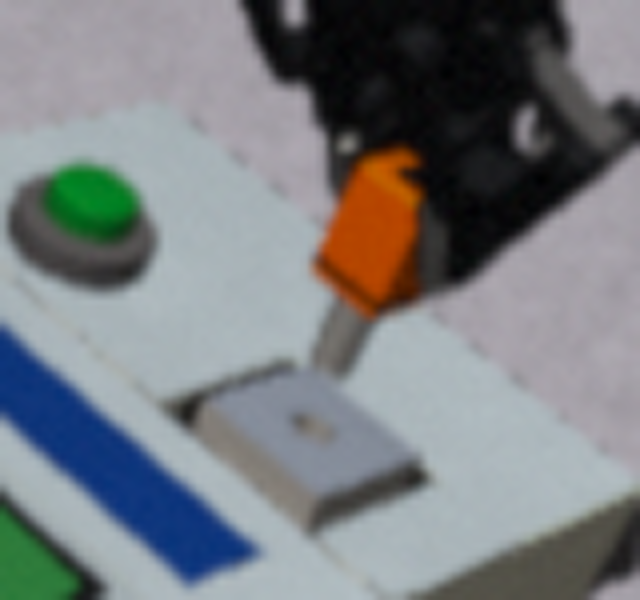

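Run:
```python
from tilt import *
np.set_printoptions(precision=1,suppress=True)
c=np.array([285,155]);px=lambda l:np.array(l)/8.+c-[1.9,.4]
pts=[(12,12,62),(12,-12,62),(12,12,26),(12,-12,26),(6,0,0)]
uv=px([(360,160),(422,212),(317,268),(378,315),(328,374)])
fit(pts,uv);fit(pts[:4],uv[:4]);
g=np.load('geo.npz');Rp,o=g['Rp'],g['o'];n=Rp[:,2]
h=np.array([575,-54,103.])
f=lambda P:(proj('scene',P)-c+[1.9,.4])*8
print('hole',f(h),'+20n',f(h+20*n),'dx5',f(h+5*Rp[:,0])-f(h),'dy5',f(h+5*Rp[:,1])-f(h),'dn5',f(h+5*n)-f(h))
```

```text
tilt 28.530070899755966 off [ 3.2  0.6 -1.8] sd 1.905107076605228
[[-0.1, -0.1], [0.5, -0.1], [-0.4, 0.2], [0.0, 0.8], [-0.0, -1.0]]
tilt 25.572029035627317 off [ 2.7 -0.2 -1.7] sd 2.8830306001448376
[[-0.4, -0.2], [0.2, -0.2], [-0.1, -0.1], [0.3, 0.5]]
hole [[318.9 428.2]] +20n [[344. 372.]] dx5 [[-11.2   4.3]] dy5 [[12.7 10.6]] dn5 [[  6.2 -13.9]]
```

>>> jog_arm(moves=[[[0.036,0.007,-0.107,0],[0.036,0.007,-0.107,0],[0.035,0.008,-0.107,0],[0,0,0,0],[0,0,0,0]]])

```text
t: 8.72
ee_pos: [545.4, -60.4, 151.6]
eef_rot: [[0.202, -0.979, 0.0], [-0.979, -0.202, -0.0], [0.0, -0.0, -1.0]]
contact_force: [-0.1, 0.1, -1.8]
opening: 22.8
```

>>> jog_arm(moves=[[[0.0082,0.0017,-0.0144,0],[0.0082,0.0017,-0.0144,0],[0.0082,0.0017,-0.0144,0],[0,0,0,0]]])

```text
t: 9.22
ee_pos: [546.8, -60.1, 148.7]
eef_rot: [[0.202, -0.979, -0.0], [-0.979, -0.202, -0.0], [0.0, 0.0, -1.0]]
contact_force: [-0.2, 1.0, -0.9]
opening: 23.1
```

>>> jog_arm(moves=[[[0.0082,0.0017,-0.0144,0],[0.0082,0.0017,-0.0144,0],[0,0,0,0]]])

```text
t: 9.6
ee_pos: [547.8, -59.8, 147.0]
eef_rot: [[0.202, -0.979, -0.0], [-0.979, -0.202, -0.0], [0.0, 0.0, -1.0]]
contact_force: [0.1, -1.4, -1.5]
opening: 23.1
```

>>> jog_arm(moves=[[[0.0082,0.0017,-0.0144,0],[0,0,0,0]]])

```text
t: 9.85
ee_pos: [548.3, -59.7, 146.1]
eef_rot: [[0.202, -0.979, -0.0], [-0.979, -0.202, -0.0], [0.0, 0.0, -1.0]]
contact_force: [0.2, 0.3, -1.4]
opening: 23.1
```

>>> jog_arm(moves=[[[0.0082,0.0017,-0.0144,0],[0.0082,0.0017,-0.0144,0],[0,0,0,0]]])

```text
t: 10.22
ee_pos: [548.9, -59.8, 145.5]
eef_rot: [[0.202, -0.979, -0.0], [-0.979, -0.202, -0.001], [0.0, 0.0, -1.0]]
contact_force: [-4.8, 0.1, 5.2]
opening: 22.6
```

>>> jog_arm(moves=[[[0.0082,0.0017,-0.0144,0],[0,0,0,0]]])

```text
t: 10.48
ee_pos: [549.0, -59.8, 145.5]
eef_rot: [[0.202, -0.979, -0.001], [-0.979, -0.202, -0.001], [0.001, 0.001, -1.0]]
contact_force: [-9.5, 0.7, 9.3]
opening: 23.6
```

>>> jog_arm(moves=[[[-0.0041,-0.0008,0.0072,0],[-0.0071,-0.0014,-0.0042,0],[-0.0071,-0.0014,-0.0042,0],[-0.0071,-0.0014,-0.0042,0],[-0.0071,-0.0014,-0.0042,0],[0,0,0,0]]])

```text
t: 11.22
ee_pos: [548.6, -59.8, 145.3]
eef_rot: [[0.202, -0.979, 0.003], [-0.979, -0.202, -0.0], [0.001, -0.003, -1.0]]
contact_force: [-3.5, 1.6, 8.3]
opening: 23.2
```

Run:
```python
from h import *
save('scene','s5.png',(285,155,365,230),8)
```

```text
(no output)
```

View pics/s5.png

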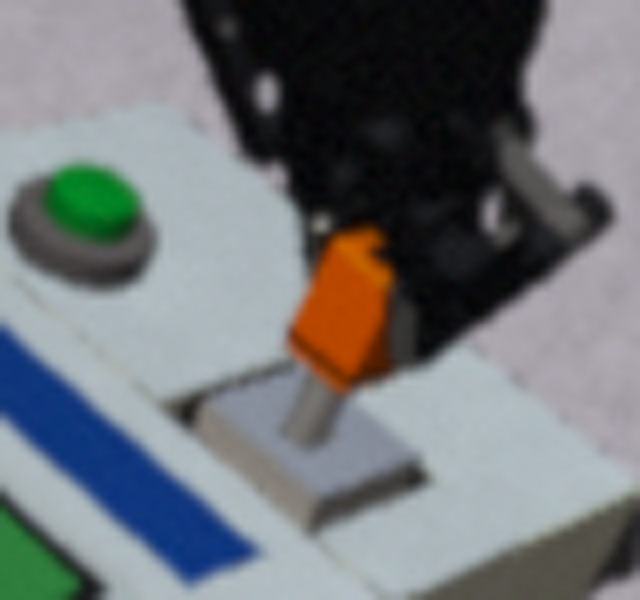

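>>> jog_arm(moves=[[[-0.0163,-0.0034,0.029,0],[-0.041,-0.015,-0.025,0],[-0.041,-0.015,-0.025,0],[0,0,0,0]]])

```text
t: 11.78
ee_pos: [541.5, -62.0, 141.4]
eef_rot: [[0.202, -0.979, -0.001], [-0.979, -0.202, -0.0], [0.0, 0.001, -1.0]]
contact_force: [-0.1, 0.2, -0.9]
opening: 22.7
```

>>> jog_arm(moves=[[[0.0082,0.0017,-0.0144,0],[0.0082,0.0017,-0.0144,0],[0.0082,0.0017,-0.0144,0],[0,0,0,0]]])

```text
t: 12.28
ee_pos: [544.0, -61.7, 139.5]
eef_rot: [[0.202, -0.979, 0.002], [-0.979, -0.202, -0.0], [0.001, -0.002, -1.0]]
contact_force: [0.8, -0.4, 0.0]
opening: 23.1
```

>>> jog_arm(moves=[[[0.0082,0.0017,-0.0144,0],[0.0082,0.0017,-0.0144,0],[0,0,0,0]]])

```text
t: 12.65
ee_pos: [544.9, -61.5, 137.7]
eef_rot: [[0.202, -0.979, 0.001], [-0.979, -0.202, -0.0], [0.001, -0.001, -1.0]]
contact_force: [3.0, -2.6, 0.2]
opening: 23.0
```

```bash
cat > st.py <<'E'
from h import *
g=np.load('geo.npz');Rp=g['Rp'];s=bot.get_state();n=Rp[:,2]
print('t',s['t'],'panel rel contact',(Rp.T@(np.array(s['ee_pos'])-[548.6,-59.8,145.3])).round(1),'F panel',(Rp.T@(np.array(s['contact_force'])+[0,0,1.2])).round(1),'M',np.round(s['wrist_torque'],2))
E
python3 st.py
```

```text
t 12.65 panel rel contact [-7.2 -0.9 -4.6] F panel [ 2.8 -3.1  0. ] M [-1.   -1.14 -0.12]
```

>>> jog_arm(moves=[[[0.017,-0.005,-0.0104,0],[0.0082,0.0017,-0.0144,0],[0.0082,0.0017,-0.0144,0],[0.0082,0.0017,-0.0144,0],[0,0,0,0]]])

```text
t: 13.28
ee_pos: [547.0, -61.3, 134.2]
eef_rot: [[0.202, -0.979, 0.0], [-0.979, -0.202, -0.0], [0.0, -0.0, -1.0]]
contact_force: [2.5, -0.9, 0.1]
opening: 23.0
```

```bash
python3 st.py
```

```text
t 13.275 panel rel contact [-7.1 -1.1 -8.7] F panel [ 2.6 -1.4  0. ] M [-0.57 -1.06 -0.11]
```

>>> jog_arm(moves=[[[0.016,0,-0.0104,0],[0.0082,0.0017,-0.0144,0],[0.0082,0.0017,-0.0144,0],[0.0082,0.0017,-0.0144,0],[0.0082,0.0017,-0.0144,0],[0.0082,0.0017,-0.0144,0],[0,0,0,0]]])

```text
t: 14.15
ee_pos: [550.3, -60.8, 129.2]
eef_rot: [[0.202, -0.979, 0.0], [-0.979, -0.202, 0.0], [-0.0, -0.0, -1.0]]
contact_force: [1.7, -0.3, -0.2]
opening: 22.3
```

```bash
python3 st.py
```

```text
t 14.15 panel rel contact [ -6.8  -1.3 -14.7] F panel [ 1.9 -0.7  0. ] M [-0.34 -0.74 -0.01]
```

>>> jog_arm(moves=[[[0.0122,0.002,-0.0124,0],[0.0082,0.0017,-0.0144,0],[0.0082,0.0017,-0.0144,0],[0.0082,0.0017,-0.0144,0],[0.0082,0.0017,-0.0144,0],[0.0082,0.0017,-0.0144,0],[0.0082,0.0017,-0.0144,0],[0.0082,0.0017,-0.0144,0],[0,0,0,0]]])

```text
t: 15.28
ee_pos: [554.5, -60.0, 122.4]
eef_rot: [[0.202, -0.979, 0.0], [-0.979, -0.202, -0.0], [0.0, -0.0, -1.0]]
contact_force: [1.5, -0.5, -1.5]
opening: 23.1
```

```bash
python3 st.py
```

```text
t 15.275 panel rel contact [ -6.5  -1.4 -22.7] F panel [ 1.1 -0.8 -0.9] M [-0.22 -0.55  0.01]
```

Now at 22.7 mm of 26. Continue until the head seats.

>>> jog_arm(moves=[[[0.0082,0.0017,-0.0144,0],[0.0082,0.0017,-0.0144,0],[0.0082,0.0017,-0.0144,0],[0,0,0,0]]])

```text
t: 15.78
ee_pos: [555.9, -59.7, 120.1]
eef_rot: [[0.202, -0.979, 0.0], [-0.979, -0.202, -0.0], [0.0, -0.0, -1.0]]
contact_force: [-0.0, 0.1, 1.3]
opening: 23.0
```

>>> jog_arm(moves=[[[0.0082,0.0017,-0.0144,0],[0,0,0,0]]])

```text
t: 16.02
ee_pos: [556.1, -59.7, 120.1]
eef_rot: [[0.202, -0.979, -0.0], [-0.979, -0.202, -0.0], [0.0, 0.001, -1.0]]
contact_force: [-5.6, 0.9, 6.6]
opening: 23.1
```

```bash
python3 st.py
```

```text
t 16.025 panel rel contact [ -6.3  -1.4 -25.5] F panel [-0.7  2.   9.4] M [0.13 1.46 0.01]
```

>>> jog_arm(moves=[[[0.0082,0.0017,-0.0144,0],[0,0,0,0],[0,0,0,0]]])

```text
t: 16.4
ee_pos: [556.1, -59.8, 120.0]
eef_rot: [[0.202, -0.979, -0.001], [-0.979, -0.202, -0.001], [0.001, 0.001, -1.0]]
contact_force: [-9.0, 1.3, 11.6]
opening: 23.3
```

```bash
python3 st.py
```

```text
t 16.4 panel rel contact [ -6.2  -1.5 -25.6] F panel [-1.   3.1 15.3] M [0.47 2.9  0.01]
```

>>> jog_arm(moves=[[[-0.0082,-0.0017,0.0144,0],[0,0,0,0],[0,0,0,0],[0,0,0,0],[0,0,0,0],[0,0,0,0]]], claw=0.6)

```text
t: 17.15
ee_pos: [556.4, -59.6, 119.0]
eef_rot: [[0.202, -0.979, -0.0], [-0.979, -0.202, -0.0], [0.0, 0.0, -1.0]]
contact_force: [0.6, 0.6, -0.5]
opening: 51.6
```

>>> jog_arm(moves=[[[0,0,0.3,0],[0,0,0.5,0],[0,0,0.5,0],[0,0,0,0]]])

```text
t: 17.65
ee_pos: [557.9, -59.7, 201.8]
eef_rot: [[0.202, -0.979, 0.007], [-0.979, -0.202, 0.0], [0.001, -0.007, -1.0]]
contact_force: [-0.5, -0.2, -0.5]
opening: 51.6
```

>>> jog_arm(moves=[[[0.03,-0.52,0,0],[0.03,-0.52,0,0],[0.04,-0.51,0,0],[0,0,0,0],[0,0,0,0],[0,0,0,0],[0,0,0,0]]], claw=0)

```text
t: 18.52
ee_pos: [562.5, -151.9, 197.3]
eef_rot: [[0.203, -0.979, 0.0], [-0.979, -0.203, 0.0], [0.0, -0.0, -1.0]]
contact_force: [0.0, -0.1, 0.2]
opening: -0.2
```

Run:
```python
from h import *
save('scene','s6.png',(275,150,365,230),4);save('top','t6.png',(280,140,370,220),4)
cv2.imwrite('pics/v6.png',np.hstack([cv2.imread('pics/s6.png'),cv2.imread('pics/t6.png')]))
```

```text
(no output)
```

View pics/v6.png

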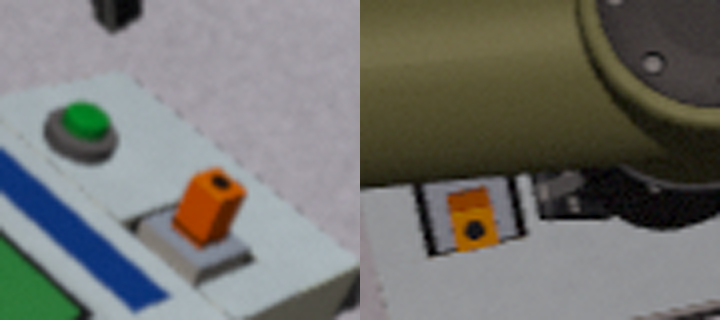

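>>> jog_arm(moves=[[[-0.13,0.5,0,0],[-0.13,0.5,0,0],[-0.13,0.5,0,0],[0,0,-0.33,0],[0,0,-0.33,0],[0,0,0,0]]])

```text
t: 19.38
ee_pos: [537.8, -63.2, 154.5]
eef_rot: [[0.201, -0.98, -0.005], [-0.98, -0.201, -0.001], [-0.0, 0.005, -1.0]]
contact_force: [-0.4, 0.1, -0.2]
opening: 0.1
```

>>> jog_arm(moves=[[[0.0246,0.005,-0.0432,0],[0.0246,0.005,-0.0432,0],[0.0246,0.005,-0.0432,0],[0,0,0,0]]])

```text
t: 19.88
ee_pos: [543.5, -61.7, 149.5]
eef_rot: [[0.202, -0.979, -0.0], [-0.979, -0.202, -0.0], [0.0, 0.0, -1.0]]
contact_force: [0.2, -0.2, 0.5]
opening: -0.1
```

>>> jog_arm(moves=[[[0.0123,0.0025,-0.0216,0],[0.0123,0.0025,-0.0216,0],[0,0,0,0]]])

```text
t: 20.25
ee_pos: [544.9, -61.4, 147.0]
eef_rot: [[0.202, -0.979, -0.0], [-0.979, -0.202, -0.0], [0.0, 0.0, -1.0]]
contact_force: [-0.1, -0.8, -0.2]
opening: -0.1
```

>>> jog_arm(moves=[[[0.0123,0.0025,-0.0216,0],[0.0123,0.0025,-0.0216,0],[0,0,0,0]]])

```text
t: 20.62
ee_pos: [546.0, -61.3, 145.7]
eef_rot: [[0.202, -0.979, -0.0], [-0.979, -0.202, -0.001], [0.001, 0.001, -1.0]]
contact_force: [-5.1, 1.2, 7.0]
opening: 0.0
```

>>> jog_arm(moves=[[[0.0123,0.0025,-0.0216,0],[0,0,0,0]]])

```text
t: 20.88
ee_pos: [546.2, -61.4, 145.6]
eef_rot: [[0.202, -0.979, -0.001], [-0.979, -0.202, -0.001], [0.001, 0.001, -1.0]]
contact_force: [-10.9, 1.0, 12.4]
opening: -0.0
```

>>> jog_arm(moves=[[[-0.08,-0.016,0.14,0],[0,0,0.6,0],[0.117,-0.5,0,0],[0.117,-0.5,0,0],[0.117,-0.5,0,0],[0,0,-0.3,0],[0,0,-0.28,0],[0,0,0,0],[0,0,0,0]]])

```text
t: 22.0
ee_pos: [563.5, -151.4, 153.2]
eef_rot: [[0.203, -0.979, 0.001], [-0.979, -0.203, -0.0], [0.001, -0.0, -1.0]]
contact_force: [-0.4, -0.1, -0.1]
opening: -0.3
```

>>> jog_arm(moves=[[[0.0246,0.005,-0.0432,0],[0.0246,0.005,-0.0432,0],[0.0246,0.005,-0.0432,0],[0.0246,0.005,-0.0432,0],[0.0246,0.005,-0.0432,0],[0.0246,0.005,-0.0432,0],[0,0,0,0]]])

```text
t: 22.88
ee_pos: [572.2, -150.1, 136.9]
eef_rot: [[0.202, -0.979, -0.001], [-0.979, -0.202, -0.0], [0.0, 0.001, -1.0]]
contact_force: [-0.1, -0.6, 0.1]
opening: 0.2
```

Run:
```python
from h import *
print(bot.get_state()['contact_force'].__repr__())
save('scene','s7.png',(265,140,345,215),7)
```

```text
array([-0.10762833, -0.61995401,  0.10290154])
```

View pics/s7.png

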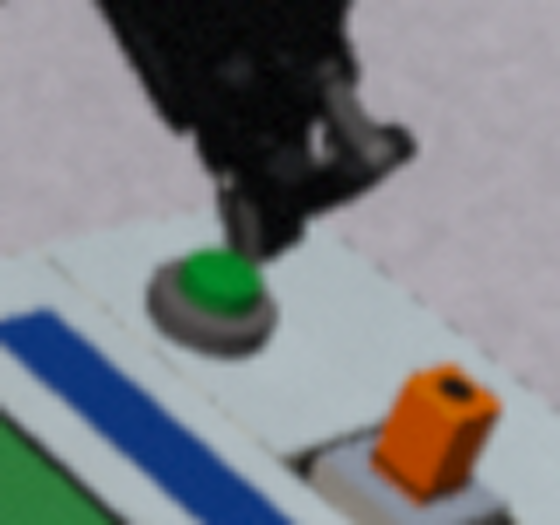

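>>> jog_arm(moves=[[[0.05,0.01,0.029,0],[0.05,0.01,0.029,0],[0.0164,0.0034,-0.0288,0],[0.0164,0.0034,-0.0288,0],[0,0,0,0]]])

```text
t: 23.55
ee_pos: [580.1, -148.4, 136.9]
eef_rot: [[0.202, -0.979, -0.001], [-0.979, -0.202, -0.0], [-0.0, 0.001, -1.0]]
contact_force: [0.0, 0.2, 0.0]
opening: 0.1
```

>>> jog_arm(moves=[[[0.0164,0.0034,-0.0288,0],[0,0,0,0]]])

```text
t: 23.8
ee_pos: [581.2, -148.3, 135.3]
eef_rot: [[0.202, -0.979, -0.0], [-0.979, -0.202, -0.0], [0.0, 0.0, -1.0]]
contact_force: [-0.6, -0.1, 0.7]
opening: 0.1
```

>>> jog_arm(moves=[[[0.0164,0.0034,-0.0288,0],[0,0,0,0]]])

```text
t: 24.05
ee_pos: [582.1, -148.1, 133.9]
eef_rot: [[0.202, -0.979, -0.0], [-0.979, -0.202, -0.0], [0.0, 0.0, -1.0]]
contact_force: [-2.3, 0.3, 1.8]
opening: 0.0
```

>>> jog_arm(moves=[[[0.0164,0.0034,-0.0288,0],[0.0164,0.0034,-0.0288,0],[0,0,0,0]]])

```text
t: 24.42
ee_pos: [584.1, -147.8, 130.6]
eef_rot: [[0.202, -0.979, -0.0], [-0.979, -0.202, -0.0], [0.0, 0.0, -1.0]]
contact_force: [-3.1, 1.2, 3.7]
opening: 0.2
```

>>> jog_arm(moves=[[[0.0082,0.0017,-0.0144,0],[0.0082,0.0017,-0.0144,0],[0,0,0,0]]])

```text
t: 24.8
ee_pos: [584.7, -147.7, 129.7]
eef_rot: [[0.202, -0.979, -0.001], [-0.979, -0.202, -0.001], [0.001, 0.001, -1.0]]
contact_force: [-7.7, 0.2, 8.6]
opening: 0.3
```

```bash
python3 st.py
```

```text
t 24.8 panel rel contact [  7.4 -93.4 -22.3] F panel [-1.7  1.8 12.2] M [ 0.35  2.38 -0.01]
```

>>> jog_arm(moves=[[[0.0082,0.0017,-0.0144,0],[0,0,0,0],[0,0,0,0]]])

```text
t: 25.18
ee_pos: [584.8, -147.7, 129.6]
eef_rot: [[0.202, -0.979, -0.001], [-0.979, -0.202, -0.001], [0.001, 0.001, -1.0]]
contact_force: [-10.8, 1.8, 11.9]
opening: -0.2
```

>>> jog_arm(moves=[[[-0.0492,-0.0102,0.0864,0],[-0.0492,-0.0102,0.0864,0],[-0.0492,-0.0102,0.0864,0],[0,0,0.5,0],[0,-0.5,0.5,0],[-0.5,-0.5,0.3,0],[-0.6,-0.5,0.3,0],[-0.6,-0.5,0,0],[0,0,0,0],[0,0,0,0],[0,0,0,0]]])

```text
t: 26.55
ee_pos: [475.3, -268.6, 238.8]
eef_rot: [[0.203, -0.979, -0.001], [-0.979, -0.203, 0.0], [-0.0, 0.001, -1.0]]
contact_force: [-0.1, -0.3, 0.4]
opening: -0.1
```

Run:
```python
from h import *
g=np.load('geo.npz');Rp,o=g['Rp'],g['o'];n=Rp[:,2];np.set_printoptions(precision=1,suppress=True)
def cen(im,lo,hi,roi):
    x0,y0,x1,y1=roi;m=cv2.inRange(cv2.cvtColor(im[y0:y1,x0:x1],cv2.COLOR_BGR2HSV),lo,hi)>0;ys,xs=np.nonzero(m)
    return (xs.mean()+x0,ys.mean()+y0,len(xs)) if len(xs) else None
for c,ref in(('scene','full_scene0.png'),('top','full_top0.png')):
    save(c,c+'9.png')
    a=cv2.imread('pics/'+ref);b=cv2.imread('pics/full_'+c+'9.png')
    roi=(280,165,310,195) if c=='scene' else (335,170,365,200)
    print(c,'button before/after',cen(a,(45,120,60),(75,255,255),roi),cen(b,(45,120,60),(75,255,255),roi))
    roi=(300,170,350,230) if c=='scene' else (285,160,330,215)
    print(' orange',cen(b,(3,150,60),(28,255,255),roi),' pred head top/shoulder px',proj(c,np.array([[575,-54,103]])+36*n),proj(c,[575,-54,103.]))
    d=cv2.absdiff(a,b).max(2)>60; print(' diff boxes',[tuple(int(v) for v in s) for s in cv2.connectedComponentsWithStats(d.astype(np.uint8))[2][1:] if s[4]>15])
print(bot.get_state()['contact_force'],bot.get_state()['t'])
```

```text
scene button before/after (np.float64(295.8205128205128), np.float64(179.78205128205127), 78) (np.float64(295.8205128205128), np.float64(179.78205128205127), 78)
 orange (np.float64(326.3145539906103), np.float64(201.4600938967136), 213)  pred head top/shoulder px [[328.7 195.3]] [[323.  208.1]]
 diff boxes [(297, 0, 5, 10, 35), (308, 0, 20, 12, 154), (341, 0, 62, 28, 822), (383, 0, 7, 4, 19), (575, 0, 35, 30, 346), (286, 3, 5, 6, 19), (281, 5, 51, 93, 1865), (309, 10, 19, 28, 346), (298, 12, 4, 13, 42), (563, 30, 30, 19, 154), (623, 63, 17, 13, 87), (484, 74, 26, 28, 375), (481, 103, 14, 22, 188), (539, 119, 63, 53, 2070), (318, 192, 19, 20, 249), (404, 265, 12, 11, 57)]
top button before/after (np.float64(348.1545454545454), np.float64(183.43636363636364), 110) None
 orange None  pred head top/shoulder px [[307.4 196.4]] [[306.1 191. ]]
 diff boxes [(241, 143, 266, 257, 18751), (315, 176, 6, 23, 42), (342, 178, 10, 12, 78), (298, 188, 20, 14, 152), (292, 225, 51, 175, 3411), (320, 302, 15, 98, 147), (0, 359, 14, 24, 232), (273, 394, 22, 4, 24)]
[ 0.6 -0.9  0.7] 26.65
```

Run:
```python
from h import *
a=cv2.imread('pics/full_s6.png')[185:220,310:345];b=cv2.imread('pics/full_scene9.png')[185:220,310:345]
print('plug patch max diff, before vs after press',cv2.absdiff(a,b).max())
print(bot.close_job())
```

```text
plug patch max diff, before vs after press 33
the job is handed in; nothing more can be done
None
```

The orange plug is in the socket and let go, the green button has been pressed and has come back up, and the job is handed in at about 27 s of the 58 s.

- **Plug:** The jog tool cannot tilt the gripper. I tilted the gripped plug by about 30° by levering its pin in the rack hole. I felt for the socket hole and pushed the plug in straight along the panel's axis. It stopped hard after about 25.6 mm, measured from where the pin first touched the socket face; the pin is 26 mm long. After letting go, I pressed on top of the head with about 16 N and it did not sink any further. The picture showed the head sitting flat with no pin showing.
- **Button:** I pressed it after letting go of the plug. It gave against its spring, then met a hard stop at about 16 N. In the scene camera its position afterwards is identical to the start.
- **Last checks:** The scene picture showed no change around the grey plug or the bottle. The small diff inside the plug's patch before and after the press (33 of 255) looks like noise. The wrist force read about zero.
- **Checks that failed or disagreed:**
  - The 0.4 mm between 25.6 and 26 mm is within my measuring error, because the pin first touched slightly tilted.
  - The top camera could not confirm the final state, because the arm blocked its view.
  - The two cameras differed by about 3 to 5 mm before I corrected them against the gripped plug.

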